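# Hook the sliding bookend onto the tape rack and close up the row

### The job

Hang the bookend that has the hook and wooden grip on the tape rack: lift its hook over the rail's front lip in the empty stretch beside the cassette cases, feel for the slot gently, and lower it (do not drop it) until the bookend stands down on the rack's board with the hook behind the lip. Then slide it along the rail to push the cases together against the end panel, leave it standing upright against them and let go. Keep it upright throughout, never press or push it hard, and leave everything else on the table where it stands.

Things in the scene. Friction and masses are not known exactly. Their poses are not given: they have to be found in the camera images.
- bookend_grip (a point): Centre of the wooden grip (28 x 28 mm, 50 mm tall, sides along its axes) on top of the loose hooked aluminium bookend (about 0.26 kg, stands upright at the start, 144 mm tall overall). This point is 119 mm above its underside, 25 mm above the plate the grip stands on. Axes: z up, +x to the hook, +y to the pushing face. Bookend reaches x -41 to +67, y +-25 mm from here. Pinching across y leaves most room.
- bookend_hook (a point): Middle of the lower edge of the hook's downward tongue: 64 mm to +x of the grip centre, 53 mm below it, 66 mm above the underside. The tongue is 5.5 mm thick in x, 44 mm wide in y, and hangs 24 mm below the flat bridge plate that joins it to the bookend; the gap between tongue and bookend body is 27 mm. Axes as bookend_grip.
- bookend_face (a point): Point on the bookend's flat upright pushing face (75 x 90 mm tall, facing +y), 25 mm to +y of the grip centre, 66 mm below it. Axes as bookend_grip.
- rack_seat (a point): Where bookend_hook lies when seated if the rail is at its front setting, at mid-length of the fixed rack, 84 mm above the table, 66 mm above the rack's board. Axes (rack may be turned): x from the open front to the rail (= bookend +x when hung), y along the rail towards the end panel, z up. Seated, the bookend's underside stands on the board; the tongue does not reach the slot floor, 8 mm lower.
- rack_rail (a point): Top of the aluminium rail's front lip at mid-length, in the rail's front setting. ATTENTION: the rail is clamped at an unknown setting, 0 to 16 mm farther back (+x) than told here (not in y or z; firm under load), so find the slot by feel or sight. In x from here: lip -6 to +6 mm, slot +6 to +14.5, back wall +14.5 to +20.5. The back wall's top is 6 mm above the lip's, so a tongue kept 2 to 4 mm over the lip can feel it.
- rack_board (a point): Top of the rack's wooden board (18 mm thick, 190 mm in x, 340 mm in y), at its centre. Axes as rack_seat. Lip top is 84 mm above the board, back wall top 90 mm, slot floor 58 mm. The board reaches 170 mm either side in y, the rail 165 mm; the end panel closes the +y end; brackets under the rail stand at both ends. The board from y -150 mm up to the row is empty.
- row_end (a point): Middle of the free end (-y face) of the row of seven cassette cases standing on the rack's board in front of the rail, 35 mm above the board. Axes as rack_seat. The row is 109 mm deep in x, 119 mm long, 70 mm tall, and slides as one piece along rack y with about 3 N friction; it stays where it is left. Its end is flat, square to y.
- row (a joint): How far (m) the row of cases stands away from the end panel: 0 = pushed fully home against it (hard stop); starts 0.020 to 0.042. Grows as row_end moves to rack -y.
- plain_center (a point): Centre of the plain aluminium bookend (L shape 75 x 50 mm, 90 mm tall, no hook, no wooden grip), loose bystander.
- jar_center (a point): Centre of the glass jar with clip lid, 90 mm diameter, 118 mm tall, loose bystander.
- weight_center (a point): Centre of the white ceramic record weight, 76 mm diameter, 48 mm tall, loose bystander.
- gauge_center (a point): Centre of the small plastic stylus gauge, 35 x 110 mm, 20 mm tall, loose bystander.
- tape_center (a point): Centre of a single cassette case lying flat, 109 x 70 x 17 mm, loose bystander.
- mug_center (a point): Centre of a ceramic mug, 80 mm diameter, 90 mm tall, loose bystander.
Mind the look-alikes: they are no part of the job. Leave any yellow look-alike of the part that bears bookend_grip alone.

How it is judged:
By the outcome, as a careful person would: the job done as asked, in the order asked, and still so for the second after the job is handed in, with the robot touching nothing.
It also fails if it takes over 54 s, if anything falls off the work surface, if the arm or the gripper's body presses on something with over 40 N, if the wrist force passes 120 N, or if a joint passes its speed limit or range.

### The arm

A 6-joint arm with a two-finger parallel gripper is mounted at the origin on the work surface. World frame = base frame: x ahead of the robot, y to its left, z up, the work surface at z = 0. Lengths are in m, angles in rad, forces in N, time in s.
With the tool pointing down it reaches from about 0.35 to 0.85 m from the base axis. Payload 8.1 kg.
Tool frame: the origin (TCP) lies on the mounting face of the last link; the fingertips stand 173 mm ahead of it and the grasp point (between the pads) lies 155 mm ahead of it; z points along the fingers, y is the line along which they close (so a half turn about z gives the same grasp; the last joint's range is limited). The gripper opens to 85 mm and grips with 20 to 120 N. Pads are 22 mm wide; open, the fingers measure 114 mm over their backs; the gripper's body (76 mm by 85 mm) begins 54 mm behind the grasp point. The pads swing forward as they close: fully open they stand 13 mm farther back than shut.
Start: joints at [-1.2, 0.13, 1.488, -0, 1.523, -0.085], TCP at [0.264, -0.539, 0.405] pointing down, gripper open.
Joint ranges: [-2.96, 2.96], [-0.89, 2.26], [0.02, 2.5], [-1.34, 4.48], [0, 2.73], [-2.66, 2.66]. Speed limits (rad/s): [2.39, 2.39, 2.79, 3.14, 3.14, 3.14].

### API

Orientations are given as a rotation vector (axis times angle).
In Python, from station import state, snapshot, camera_params, hand_in gives the robot as it stands. The module is installed in compiled form; this text tells all that it offers.
- The arm moves only by the tool arm_command, never from a script. Its argument "series" is a list of rows, each an object with "claw": the opening, from -1 (shut) to 1 (fully open); "travel": the shift along the tool's x, y, z in m, a list of three; "rotation": the turn, a rotation vector about the tool's x, y, z in degrees, a list of three. A call has 1 to 8 rows; each row is the pose to reach, as a shift and turn from the pose commanded when the call began, along the tool's axes at that moment; what a row does not reach only later rows make up. A row lasts 1/8 s, in which the tool goes at most 62.5 mm and 10.7 degrees, less where a joint would pass 70% of its speed; a pose out of reach is approached as far as the arm can. A call with a gripper value outside its range is refused whole. The fingers move at their own pace and stop on an object; "newtons" is the grip in N (left out, the last holds). Time passes only in rows, so rows that repeat a pose let the fingers close. It gives the time, the measured TCP pose, the force, the opening and the grip force at its end, in the units of the state.
- state(): the state, without advancing time (a new reading comes with each control period).
- snapshot(name): name is "scene" or "top"; returns (picture, depth): 400x640x3 uint8, blue, green, red; 400x640 float32, m along the optical axis (not along the pixel's ray), 0 where there is no reading.
- camera_params(name): a dict with "vfov" (degrees; the focal length in pixels is half the picture's height over the tangent of half this angle, whatever the lens; pixels are square), "cx", "cy" (the principal point, pixels), "R" (3x3) and "t" (3): a world point X has camera coordinates R X + t. Camera axes: x right, y down, z forward; pixel columns grow to the right and rows downward; lengths in m; the calibration is good to about 2 mm. A picture is of the moment at which its call begins. camera_params takes no time and is no camera call.
- hand_in(): hands the job in; it is judged then, once.
The state is a dict: "t": time; "qpos": joint angles; "dq": joint speeds; "joint_efforts": joint torques, N m; "tool_pos": TCP position; "tool_rot": TCP orientation; "ft_force": force on the tool from outside, world axes, zero at the start; "ft_torque": the same for the moment, N m; "width": finger opening in m; "grip_force": force on a finger pad.
Only numpy, scipy, OpenCV 4.12 (cv2) and the standard library are available. Lean on these libraries where they do the work, as an engineer would, in place of code of your own. Each camera call takes 0.05 s, during which the arm holds its last target. There are 200 camera calls.

## Working session

There is one attempt and no reset: what is moved stays moved. The work goes in short steps, Python scripts to look and compute and a tool call to move; the robot and the scene stay as the last step left them, time stands still between calls to the robot, and variables do not carry over. Pictures are saved under pics/ and viewed, at most 10 in all, crops included, and the job is handed in when it is done.

Besides the shell and the picture viewer there is one more tool, called after "Call:" as a command line: name --argument value ..., lists and objects as JSON in quotes. arm_command: Moves the arm, as the interface text tells. Its arguments: {"type":"object","properties":{"series":{"type":"array"},"newtons":{"type":"number"}},"required":["series"]}

```bash
mkdir -p pics
cat > h.py <<'E'
import numpy as np,cv2
from station import *
from scipy.spatial.transform import Rotation as Ro
def cloud(name,save=None):
    im,d=snapshot(name);p=camera_params(name)
    f=200/np.tan(np.radians(p['vfov']/2))
    v,u=np.mgrid[:400,:640]
    c=np.stack([(u-p['cx'])/f*d,(v-p['cy'])/f*d,d],-1)
    W=(c-np.array(p['t']))@np.array(p['R']); W[d<=0]=np.nan
    if save: cv2.imwrite(f'pics/{save}.png',im); np.savez(f'pics/{save}.npz',W=W,im=im)
    return im,W
E
python3 - <<'E'
from h import *
s=state();print(s)
for n in('top','scene'):
    cloud(n,n+'0');p=camera_params(n);print(n,p['vfov'],-np.array(p['R']).T@p['t'])
E
```

```text
{'t': 0.0, 'qpos': array([-1.20039809e+00,  1.31162921e-01,  1.48932271e+00, -1.15139853e-05,
        1.52296764e+00, -8.53761811e-02]), 'dq': array([-1.34015010e-05,  9.64466027e-04,  1.86459165e-03, -6.40462634e-04,
       -7.44305248e-04,  1.00083000e-03]), 'joint_efforts': array([-9.47252738e-04, -5.69389737e+01, -5.00560176e+01, -4.12269392e-04,
        1.41888141e-02,  2.05202127e-05]), 'tool_pos': array([ 0.26403985, -0.53851629,  0.40361922]), 'tool_rot': array([-3.05857680e+00, -7.09333315e-01,  4.32729559e-04]), 'ft_force': array([-0.18007364,  0.53158767,  0.7397969 ]), 'ft_torque': array([-0.00098117,  0.00352275, -0.01830045]), 'grip_force': 0.0, 'width': 0.08516099151529255}
top 50.92601400266806 [ 0.40847278 -0.07038936  1.17106761]
scene 44.18564031621975 [0.96161134 0.72582449 1.20366085]
```

View pics/top0.png

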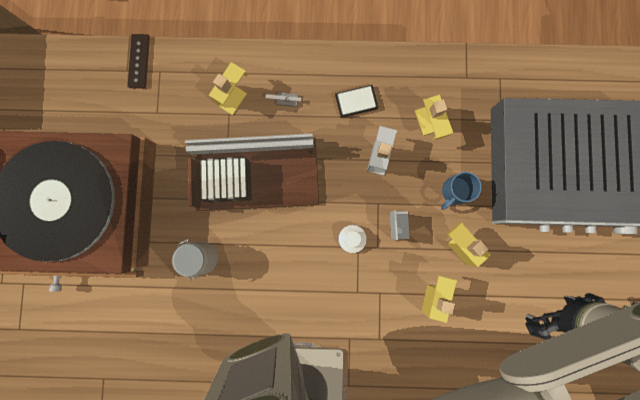

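View pics/scene0.png

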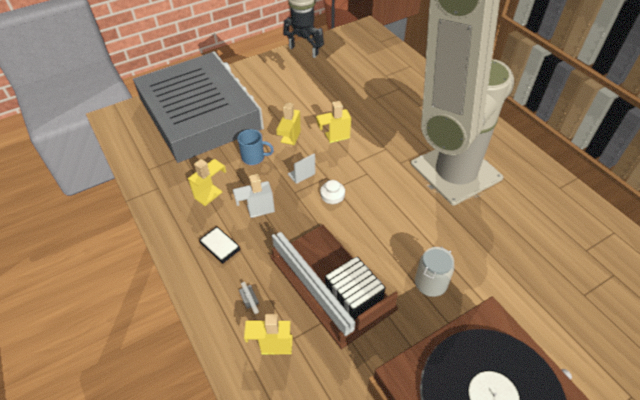

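Top view: the grey hooked bookend with wooden grip is at about (383,150). The other candidates are the yellow ones at (228,88), (435,117), (468,245) and (440,300), and the plain grey L at (400,225) with no grip. Only (383,150) is aluminium with both hook and grip. I'll confirm it with a crop.

Run:
```python
from h import *
t=np.load('pics/top0.npz');s=np.load('pics/scene0.npz')
a=cv2.resize(t['im'][110:190,340:430],None,fx=4.4,fy=4.4,interpolation=cv2.INTER_CUBIC)
b=cv2.resize(s['im'][165:225,220:290],None,fx=5.6,fy=5.6,interpolation=cv2.INTER_CUBIC)
h=max(a.shape[0],b.shape[0]);pad=lambda x:cv2.copyMakeBorder(x,0,h-x.shape[0],0,0,0)
cv2.imwrite('pics/crop1.png',np.hstack([pad(a),pad(b)]))
# bookend: points above table, both cameras, near region
def pts(W,im,x0,x1,y0,y1,z0,z1):
    m=(W[...,0]>x0)&(W[...,0]<x1)&(W[...,1]>y0)&(W[...,1]<y1)&(W[...,2]>z0)&(W[...,2]<z1)
    return W[m],im[m]
Wt=t['W'];print('center',Wt[150,384],Wt[138,388],Wt[165,378],Wt[250,300])
c=Wt[150,384]
for nm,q in(('top',t),('scene',s)):
  for z0,z1 in((.128,.16),(.085,.105)):
    P,_=pts(q['W'],q['im'],c[0]-.1,c[0]+.1,c[1]-.07,c[1]+.07,z0,z1)
    if len(P)<5: print(nm,z0,len(P));continue
    r=cv2.minAreaRect((P[:,:2]*1000).astype(np.float32));print(nm,z0,len(P),P.mean(0),r)
for px in [(143,215),(150,290),(190,290),(197,200),(180,248),(180,205),(148,310),(195,300)]: print(px,Wt[px])
```

```text
center [ 0.62342848 -0.19622019  0.14528151] [ 0.66586572 -0.21235185  0.095507  ] [ 0.59443726 -0.18753626  0.09322173] [ 0.36732833  0.01469536 -0.00108891]
top 0.128 137 [ 0.62640025 -0.19782439  0.14240897] ((627.7096557617188, -198.59666442871094), (27.881357192993164, 29.150924682617188), 76.55753326416016)
top 0.085 543 [ 0.64205457 -0.19798231  0.09352575] ((640.28271484375, -199.58514404296875), (45.992393493652344, 108.81555938720703), 76.03092193603516)
scene 0.128 101 [ 0.63063299 -0.19440312  0.14134258] ((629.4943237304688, -198.40867614746094), (34.18253707885742, 27.61028289794922), 76.63453674316406)
scene 0.085 409 [ 0.64476527 -0.19555554  0.09308023] ((641.98291015625, -199.39578247070312), (52.831302642822266, 108.90189361572266), 73.85597229003906)
(143, 215) [0.64454538 0.24213131 0.08350217]
(150, 290) [0.64400358 0.05020647 0.01732381]
(190, 290) [0.53170955 0.0463264  0.01724362]
(197, 200) [0.50622266 0.29520096 0.01580114]
(180, 248) [0.55147912 0.15559614 0.05812785]
(180, 205) [0.54494362 0.26190744 0.08762782]
(148, 310) [ 0.64286946 -0.00765991  0.05602111]
(195, 300) [0.51851702 0.01822101 0.01714619]
```

View pics/crop1.png

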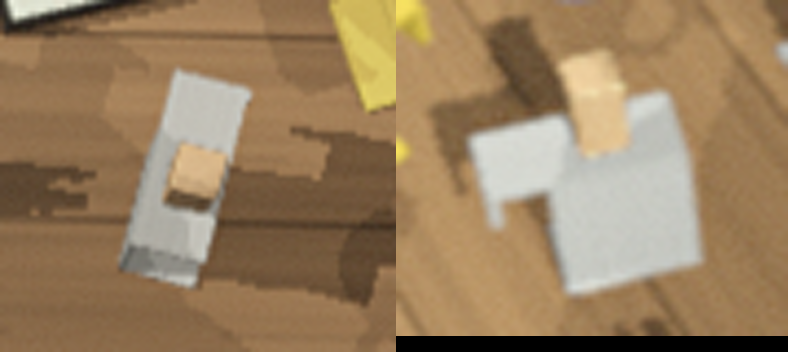

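The crop confirms it: grey bookend, wooden grip, and the hook tongue hanging at its far (+x) end, with the flat face to +y. Next I measure the rack.

Run:
```python
from h import *
t=np.load('pics/top0.npz');s=np.load('pics/scene0.npz')
def sel(W,b):
    m=np.ones(W.shape[:2],bool)
    for i in range(3): m&=(W[...,i]>b[2*i])&(W[...,i]<b[2*i+1])
    return W[m]
rect=lambda P:cv2.minAreaRect((P[:,:2]*1000).astype(np.float32))
for n,q in(('top',t),('scene',s)):
    W=q['W']
    P=sel(W,(.6,.75,-.06,.32,.096,.125)); print(n,'rail top',len(P),rect(P),np.percentile(P[:,2],[5,50,95]))
    P=sel(W,(.48,.66,-.06,.32,.08,.095)); print(n,'row top',len(P),rect(P))
    P=sel(W,(.48,.75,-.06,.16,.012,.024)); print(n,'board',len(P),rect(P))
W=t['W']
for col in(200,230,260,285,300):
    print(col,[(tuple(np.round(W[r,col]*1000).astype(int))) for r in range(131,158,2)])
th=np.radians(-4)
for r in (170,180,190):
    print(r,[(tuple(np.round(W[r,c]*1000).astype(int))) for c in list(range(186,206,2))+list(range(242,258,2))])
```

```text
top rail top 1062 ((643.7999877929688, 148.61915588378906), (28.4858341217041, 329.6214599609375), 4.593838214874268) [0.09772978 0.10219774 0.10924393]
top row top 2415 ((572.6172485351562, 143.35711669921875), (159.43008422851562, 330.4317626953125), 4.412874221801758)
top board 3713 ((581.340576171875, 70.15452575683594), (188.1571502685547, 193.19639587402344), 4.490651607513428)
scene rail top 1028 ((645.0576782226562, 147.88893127441406), (29.9841251373291, 330.72576904296875), 4.481628894805908) [0.09741709 0.1027105  0.10950036]
scene row top 2295 ((576.66650390625, 144.98106384277344), (167.6138916015625, 327.9876708984375), 4.6811394691467285)
scene board 2309 ((585.037841796875, 62.43385314941406), (191.41116333007812, 182.85610961914062), 4.5495805740356445)
200 [(np.int64(696), np.int64(311), np.int64(0)), (np.int64(690), np.int64(310), np.int64(1)), (np.int64(686), np.int64(311), np.int64(-3)), (np.int64(679), np.int64(311), np.int64(-2)), (np.int64(673), np.int64(309), np.int64(0)), (np.int64(644), np.int64(274), np.int64(107)), (np.int64(642), np.int64(279), np.int64(
[... 4699 characters left out ...]
nt64(89)), (np.int64(518), np.int64(294), np.int64(88)), (np.int64(520), np.int64(295), np.int64(71)), (np.int64(522), np.int64(295), np.int64(54)), (np.int64(523), np.int64(294), np.int64(40)), (np.int64(525), np.int64(296), np.int64(18)), (np.int64(519), np.int64(268), np.int64(88)), (np.int64(519), np.int64(263), np.int64(89)), (np.int64(521), np.int64(163), np.int64(93)), (np.int64(521), np.int64(159), np.int64(88)), (np.int64(521), np.int64(153), np.int64(89)), (np.int64(524), np.int64(154), np.int64(60)), (np.int64(527), np.int64(154), np.int64(31)), (np.int64(529), np.int64(151), np.int64(20)), (np.int64(529), np.int64(146), np.int64(16)), (np.int64(530), np.int64(141), np.int64(14))]
```

```bash
cat >> h.py <<'E'
def to(x,y,z,yaw):  # tool pointing down, tool x at yaw deg; prints the shift from measured pose
    s=state();R=Ro.from_rotvec(s['tool_rot']);p=np.array(s['tool_pos'])
    c,n=np.cos(np.radians(yaw)),np.sin(np.radians(yaw))
    T=Ro.from_matrix(np.array([[c,n,0],[n,-c,0],[0,0,-1]]))
    print('t',s['t'],'pos',p.round(4),'yaw',np.degrees(np.arctan2(*R.as_matrix()[[1,0],0])).round(2),'F',s['ft_force'].round(2),'w',round(s['width'],4))
    print('travel',R.inv().apply(np.array([x,y,z])-p).round(4),'rot',np.degrees((R.inv()*T).as_rotvec()).round(2))
E
python3 - <<'E'
from h import *
to(.628,-.198,.40,-14)
t=np.load('pics/top0.npz');W=t['W'];print('amp h',np.nanmax(W[110:220,490:600,2]),np.nanmax(W[60:120,200:300,2]))
ex=np.array([np.cos(np.radians(4.5)),np.sin(np.radians(4.5)),0]);ey=np.array([-ex[1],ex[0],0])
for n in('top0','scene0'):
    W=np.load(f'pics/{n}.npz')['W'];u=W@ex;v=W@ey
    m=(W[...,2]>.096)&(W[...,2]<.116)&(u>.6)&(u<.72)&(v>-.06)&(v<.25)
    print(n,np.histogram(u[m]*1000,bins=np.arange(630,680,2)))
    m2=m&(v>.0)&(v<.08);print(np.percentile(u[m2],[1,99]),np.percentile(v[m],[0,100]))
    m=(W[...,2]>.03)&(W[...,2]<.08)&(u>.54)&(u<.6)&(v>.08)&(v<.13);print('rowend v',np.median(v[m]))
E
```

```text
t 0.1 pos [ 0.264  -0.5386  0.4037] yaw 26.11 F [ 0.48 -0.43  0.64] w 0.0852
travel [ 0.4767 -0.1456  0.0041] rot [-9.000e-02  3.000e-02  4.011e+01]
amp h 0.11124125609056293 0.14727620956758172
top0 (array([  0,   0,   0,   0,  24, 108,  92,  84,  93,  89,  87,  20,   0,
         0,   6, 174,  90,  92,  38,   0,   0,   0,   0,   0]), array([630, 632, 634, 636, 638, 640, 642, 644, 646, 648, 650, 652, 654,
       656, 658, 660, 662, 664, 666, 668, 670, 672, 674, 676, 678]))
[0.63993163 0.66611154] [-0.05936921  0.24967826]
rowend v 0.11183735500582402
scene0 (array([  0,   0,   0,   0,   1,  22,  71,  83,  82,  78,  83, 108,  32,
         0,   0,  11,  71,  81, 131, 102,   0,   0,   0,   0]), array([630, 632, 634, 636, 638, 640, 642, 644, 646, 648, 650, 652, 654,
       656, 658, 660, 662, 664, 666, 668, 670, 672, 674, 676, 678]))
[0.64149944 0.66896135] [-0.0594553   0.24952553]
rowend v nan
  return _methods._mean(a, axis=axis, dtype=dtype,
  ret = ret.dtype.type(ret / rcount)
```

Call:
arm_command --series '[{"claw": 1,"travel": [0.03,-0.009,0],"rotation": [0,0,4]},{"claw": 1,"travel": [0.085,-0.026,0],"rotation": [0,0,9]},{"claw": 1,"travel": [0.145,-0.044,0],"rotation": [0,0,14]},{"claw": 1,"travel": [0.205,-0.063,0],"rotation": [0,0,20]},{"claw": 1,"travel": [0.265,-0.081,0],"rotation": [0,0,26]},{"claw": 1,"travel": [0.325,-0.099,0],"rotation": [0,0,32]},{"claw": 1,"travel": [0.38,-0.116,0],"rotation": [0,0,37]},{"claw": 1,"travel": [0.42,-0.128,0],"rotation": [0,0,40.1]}]'

```text
t: 1.1
tool_pos: [0.5864, -0.2367, 0.4041]
tool_rot: [-3.118, 0.383, 0.001]
ft_force: [0.5, -0.2, -0.5]
width: 0.0854
grip_force: 0.0
```

Call:
arm_command --series '[{"claw": 1,"travel": [0.02,-0.03,0.01],"rotation": [0,0,0]},{"claw": 1,"travel": [0.032,-0.05,0.03],"rotation": [0,0,0]},{"claw": 1,"travel": [0.032,-0.05,0.06],"rotation": [0,0,0]},{"claw": 1,"travel": [0.032,-0.05,0.085],"rotation": [0,0,0]},{"claw": 1,"travel": [0.032,-0.05,0.105],"rotation": [0,0,0]},{"claw": 1,"travel": [0.032,-0.05,0.12],"rotation": [0,0,0]},{"claw": 1,"travel": [0.032,-0.05,0.129],"rotation": [0,0,0]},{"claw": 1,"travel": [0.032,-0.05,0.129],"rotation": [0,0,0]}]'

```text
t: 2.1
tool_pos: [0.6279, -0.1982, 0.2752]
tool_rot: [-3.118, 0.383, 0.001]
ft_force: [-0.5, 0.2, 0.7]
width: 0.0852
grip_force: 0.0
```

Run:
```python
from h import *
to(.628,-.198,.275,-14)
a,_=cloud('top','top1');b,_=cloud('scene','scene1')
cv2.imwrite('pics/c2.png',np.hstack([cv2.resize(a[90:210,320:440],None,fx=3.3,fy=3.3),cv2.resize(b[110:230,190:310],None,fx=3.3,fy=3.3)]))
```

```text
t 2.1 pos [ 0.6279 -0.1982  0.2752] yaw -13.99 F [-0.47  0.24  0.74] w 0.0852
travel [ 0.0001 -0.0003  0.0002] rot [-0.01  0.04  0.01]
```

View pics/c2.png

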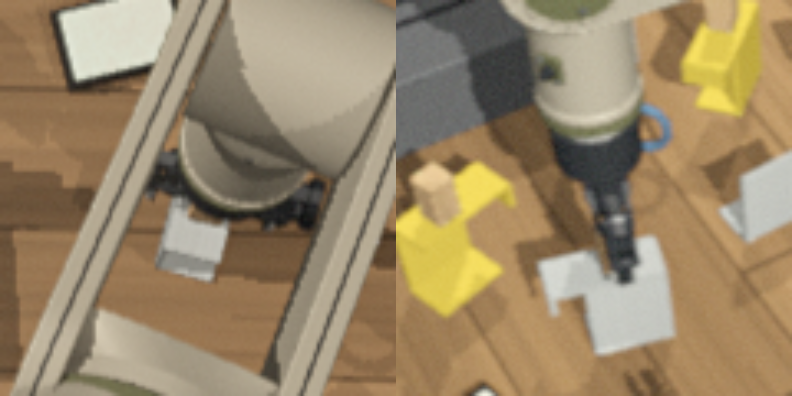

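The gripper straddles the grip: in the crop the +y finger is at about (622,260) over the plate, with nothing touched. I close the fingers.

Call:
arm_command --series '[{"claw": 0.3,"travel": [0,0,0],"rotation": [0,0,0]},{"claw": 0,"travel": [0,0,0],"rotation": [0,0,0]},{"claw": -0.3,"travel": [0,0,0],"rotation": [0,0,0]},{"claw": -1,"travel": [0,0,0],"rotation": [0,0,0]},{"claw": -1,"travel": [0,0,0],"rotation": [0,0,0]},{"claw": -1,"travel": [0,0,0],"rotation": [0,0,0]},{"claw": -1,"travel": [0,0,0],"rotation": [0,0,0]},{"claw": -1,"travel": [0,0,0],"rotation": [0,0,0]}]' --newtons 45

```text
t: 3.2
tool_pos: [0.6282, -0.1982, 0.2761]
tool_rot: [3.118, -0.382, 0.001]
ft_force: [0.3, -1.1, 5.0]
width: 0.0274
grip_force: 45.8
```

Call:
arm_command --series '[{"claw": -1,"travel": [0,0,-0.005],"rotation": [0,0,0]},{"claw": -1,"travel": [0,0,-0.02],"rotation": [0,0,0]},{"claw": -1,"travel": [0,0,-0.045],"rotation": [0,0,0]},{"claw": -1,"travel": [0,0,-0.07],"rotation": [0,0,0]},{"claw": -1,"travel": [0,0,-0.09],"rotation": [0,0,0]},{"claw": -1,"travel": [-0.005,-0.012,-0.1],"rotation": [0,0,-1]},{"claw": -1,"travel": [-0.015,-0.036,-0.1],"rotation": [0,0,-3]},{"claw": -1,"travel": [-0.027,-0.065,-0.1],"rotation": [0,0,-5]}]'

```text
t: 4.2
tool_pos: [0.6168, -0.1265, 0.3743]
tool_rot: [-3.131, 0.242, 0.003]
ft_force: [-0.8, 0.8, -2.7]
width: 0.028
grip_force: 45.0
```

Run:
```python
from h import *
to(.5847,.0912,.376,4.5)
```

```text
t 4.2 pos [ 0.6168 -0.1265  0.3743] yaw -8.84 F [-0.77  0.81 -2.73] w 0.028
travel [-0.0652 -0.2101 -0.0014] rot [ -0.06   0.12 -13.34]
```

Call:
arm_command --series '[{"claw": -1,"travel": [-0.011,-0.035,0],"rotation": [0,0,-2.3]},{"claw": -1,"travel": [-0.023,-0.075,0],"rotation": [0,0,-5]},{"claw": -1,"travel": [-0.036,-0.115,0],"rotation": [0,0,-7.5]},{"claw": -1,"travel": [-0.048,-0.155,0],"rotation": [0,0,-10]},{"claw": -1,"travel": [-0.058,-0.186,0],"rotation": [0,0,-12]},{"claw": -1,"travel": [-0.064,-0.205,0],"rotation": [0,0,-13.2]},{"claw": -1,"travel": [-0.065,-0.21,0],"rotation": [0,0,-13.5]},{"claw": -1,"travel": [-0.065,-0.21,0],"rotation": [0,0,-13.5]}]'

```text
t: 5.2
tool_pos: [0.5861, 0.0889, 0.3754]
tool_rot: [3.139, 0.124, -0.001]
ft_force: [-0.2, -0.1, -3.2]
width: 0.0279
grip_force: 45.0
```

```bash
cat >> h.py <<'E'
ex=np.array([np.cos(np.radians(4.5)),np.sin(np.radians(4.5)),0]);ey=np.array([-ex[1],ex[0],0])
E
python3 - <<'E'
from h import *
to(.5847,.0912,.376,4.5)
p=np.array(state()['tool_pos']);print('uv',p@ex,p@ey)
a,Wt=cloud('top','top2');b,W=cloud('scene','scene2')
cv2.imwrite('pics/c3.png',np.hstack([cv2.resize(a[90:210,190:310],None,fx=3.3,fy=3.3),cv2.resize(b[180:340,250:410],None,fx=2.475,fy=2.475)]))
for n,w in(('scene',W),('top',Wt)):
    u=w@ex;v=w@ey;z=w[...,2]
    m=(z>.18)&(z<.202)&(u>.53)&(u<.68)&(v>.0)&(v<.1)
    P=np.c_[u[m],v[m]]*1000
    print(n,len(P)); 
    if len(P)>9: print(cv2.minAreaRect(P.astype(np.float32)),np.percentile(P,[1,99],axis=0),np.median(z[m]))
    m=(z>.15)&(z<.19)&(u>.63)&(u<.68)&(v>.0)&(v<.1);P=np.c_[u[m],v[m],z[m]]*1000;print('tongue',len(P),P.min(0) if len(P) else '',P.max(0) if len(P) else '')
E
```

```text
t 5.2 pos [0.5861 0.0889 0.3754] yaw 4.52 F [-0.2  -0.08 -3.2 ] w 0.0279
travel [-0.0012 -0.0024 -0.0006] rot [0.02 0.02 0.02]
uv 0.5912516407190783 0.042652203626518496
scene 515
((606.2321166992188, 44.90923309326172), (47.67465591430664, 107.44867706298828), 88.64212799072266) [[553.50438038  21.25204955]
 [659.32743949  67.09985823]] 0.19270980044107033
tongue 79 [630.11322007  19.39046594 164.58767348] [659.78453371  65.83553439 189.95016834]
top 3
tongue 2 [652.09888468  20.62127906 168.63114468] [655.48940374  20.96664338 172.25344611]
```

View pics/c3.png

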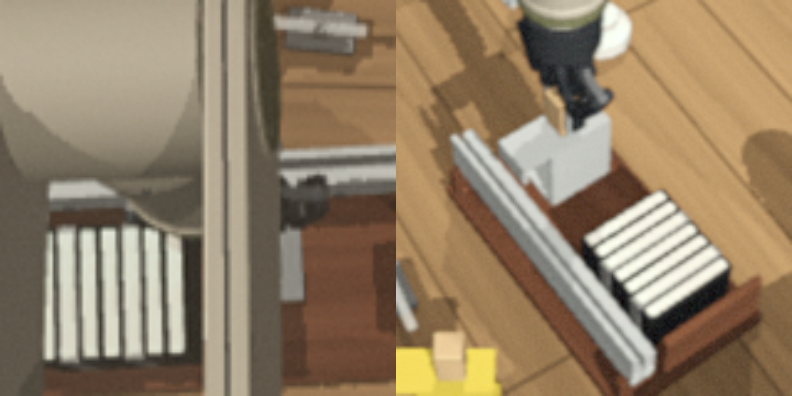

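The bookend hangs upright in front of the rail in the empty stretch (scene crop, hook at ~(535,185)), and the row stands clear at (660,265). I lower it until the tongue is about 3 mm over the lip.

Call:
arm_command --series '[{"claw": -1,"travel": [-0.004,0,0.01],"rotation": [0,0,0]},{"claw": -1,"travel": [-0.004,0,0.025],"rotation": [0,0,0]},{"claw": -1,"travel": [-0.004,0,0.04],"rotation": [0,0,0]},{"claw": -1,"travel": [-0.004,0,0.05],"rotation": [0,0,0]},{"claw": -1,"travel": [-0.004,0,0.056],"rotation": [0,0,0]},{"claw": -1,"travel": [-0.004,0,0.059],"rotation": [0,0,0]},{"claw": -1,"travel": [-0.004,0,0.0603],"rotation": [0,0,0]},{"claw": -1,"travel": [-0.004,0,0.0603],"rotation": [0,0,0]}]'

```text
t: 6.3
tool_pos: [0.5823, 0.0887, 0.3158]
tool_rot: [-3.139, -0.124, -0.001]
ft_force: [0.2, -0.2, -2.0]
width: 0.0278
grip_force: 45.1
```

```bash
cat >> h.py <<'E'
def uv():
    s=state();p=np.array(s['tool_pos']);F=np.array(s['ft_force'])
    print('t',s['t'],'uvz',(np.array([p@ex,p@ey,p[2]])*1000).round(2),'F',np.round([F@ex,F@ey,F[2]],2),'w',round(s['width'],4))
E
python3 - <<'E'
from h import *
uv()
E
```

```text
t 6.3 uvz [587.48  42.78 315.82] F [ 0.14 -0.19 -2.03] w 0.0278
```

Call:
arm_command --series '[{"claw": -1,"travel": [0.001,0,0.0007],"rotation": [0,0,0]},{"claw": -1,"travel": [0.002,0,0.0007],"rotation": [0,0,0]},{"claw": -1,"travel": [0.003,0,0.0007],"rotation": [0,0,0]},{"claw": -1,"travel": [0.004,0,0.0007],"rotation": [0,0,0]},{"claw": -1,"travel": [0.0045,0,0.0007],"rotation": [0,0,0]},{"claw": -1,"travel": [0.005,0,0.0007],"rotation": [0,0,0]}]'

```text
t: 7.05
tool_pos: [0.5872, 0.0891, 0.3147]
tool_rot: [-3.139, -0.124, 0.0]
ft_force: [0.6, 1.3, -2.0]
width: 0.0271
grip_force: 45.1
```

Call:
arm_command --series '[{"claw": -1,"travel": [0.0005,0,0],"rotation": [0,0,0]},{"claw": -1,"travel": [0.001,0,0],"rotation": [0,0,0]}]'

```text
t: 7.3
tool_pos: [0.5882, 0.0892, 0.3147]
tool_rot: [-3.139, -0.124, -0.0]
ft_force: [-0.1, 0.6, -2.6]
width: 0.0276
grip_force: 45.1
```

```bash
python3 -c "
from h import *
uv()"
```

```text
t 7.3 uvz [593.36  42.78 314.7 ] F [-0.03  0.6  -2.55] w 0.0276
```

No contact yet. I'll continue in small steps.

Call:
arm_command --series '[{"claw": -1,"travel": [0.0005,0,0],"rotation": [0,0,0]},{"claw": -1,"travel": [0.001,0,0],"rotation": [0,0,0]}]'

```text
t: 7.55
tool_pos: [0.5892, 0.0893, 0.3147]
tool_rot: [-3.139, -0.124, 0.0]
ft_force: [-0.2, -0.2, -3.0]
width: 0.0277
grip_force: 45.1
```

Call:
arm_command --series '[{"claw": -1,"travel": [0.0005,0,0],"rotation": [0,0,0]},{"claw": -1,"travel": [0.001,0,0],"rotation": [0,0,0]}]'

```text
t: 7.8
tool_pos: [0.5899, 0.0893, 0.3146]
tool_rot: [3.139, 0.124, -0.002]
ft_force: [-5.1, -0.7, -0.1]
width: 0.0279
grip_force: 45.2
```

```bash
python3 -c "
from h import *
uv()"
```

```text
t 7.8 uvz [595.06  42.77 314.58] F [-5.13 -0.3  -0.06] w 0.0279
```

Contact with the back wall at −5 N. I back off about 2.1 mm and lower partway.

Call:
arm_command --series '[{"claw": -1,"travel": [-0.0012,0,0],"rotation": [0,0,0]},{"claw": -1,"travel": [-0.0021,0,0],"rotation": [0,0,0]},{"claw": -1,"travel": [-0.0021,0,0.0012],"rotation": [0,0,0]},{"claw": -1,"travel": [-0.0021,0,0.0025],"rotation": [0,0,0]},{"claw": -1,"travel": [-0.0021,0,0.0037],"rotation": [0,0,0]}]'

```text
t: 8.43
tool_pos: [0.588, 0.0892, 0.3108]
tool_rot: [-3.139, -0.124, 0.0]
ft_force: [-0.6, -0.5, -2.7]
width: 0.0277
grip_force: 45.1
```

```bash
python3 -c "
from h import *
uv()"
```

```text
t 8.425 uvz [593.22  42.77 310.84] F [-0.6  -0.44 -2.65] w 0.0277
```

Call:
arm_command --series '[{"claw": -1,"travel": [0,0,0.0012],"rotation": [0,0,0]},{"claw": -1,"travel": [0,0,0.0025],"rotation": [0,0,0]},{"claw": -1,"travel": [0,0,0.0035],"rotation": [0,0,0]}]'

```text
t: 8.8
tool_pos: [0.588, 0.0892, 0.3073]
tool_rot: [3.139, 0.124, -0.0]
ft_force: [0.4, -0.5, -2.8]
width: 0.0274
grip_force: 45.1
```

Call:
arm_command --series '[{"claw": -1,"travel": [0,0,0.0015],"rotation": [0,0,0]},{"claw": -1,"travel": [0,0,0.003],"rotation": [0,0,0]},{"claw": -1,"travel": [0,0,0.0045],"rotation": [0,0,0]}]'

```text
t: 9.18
tool_pos: [0.588, 0.0892, 0.3029]
tool_rot: [-3.139, -0.124, 0.0]
ft_force: [-0.0, 0.3, -1.9]
width: 0.0273
grip_force: 45.1
```

```bash
python3 -c "
from h import *
uv()"
```

```text
t 9.175 uvz [593.22  42.77 302.9 ] F [ 0.    0.26 -1.87] w 0.0273
```

Call:
arm_command --series '[{"claw": -1,"travel": [0,0,0.002],"rotation": [0,0,0]},{"claw": -1,"travel": [0,0,0.004],"rotation": [0,0,0]},{"claw": -1,"travel": [0,0,0.006],"rotation": [0,0,0]},{"claw": -1,"travel": [0,0,0.0072],"rotation": [0,0,0]},{"claw": -1,"travel": [0,0,0.0076],"rotation": [0,0,0]}]'

```text
t: 9.8
tool_pos: [0.588, 0.0892, 0.2953]
tool_rot: [-3.139, -0.124, 0.0]
ft_force: [0.4, -0.1, -3.1]
width: 0.0274
grip_force: 45.1
```

Call:
arm_command --series '[{"claw": -1,"travel": [0,0,0.0004],"rotation": [0,0,0]},{"claw": -1,"travel": [0,0,0.0008],"rotation": [0,0,0]}]'

```text
t: 10.05
tool_pos: [0.5881, 0.0892, 0.2947]
tool_rot: [-3.139, -0.124, -0.0]
ft_force: [1.4, -0.2, -2.5]
width: 0.0276
grip_force: 45.1
```

```bash
python3 -c "
from h import *
uv()"
```

```text
t 10.05 uvz [593.25  42.77 294.67] F [ 1.35 -0.31 -2.54] w 0.0276
```

Call:
arm_command --series '[{"claw": -1,"travel": [0,0,0.0003],"rotation": [0,0,0]},{"claw": -1,"travel": [0,0,0.0005],"rotation": [0,0,0]}]'

```text
t: 10.3
tool_pos: [0.588, 0.0892, 0.2941]
tool_rot: [-3.139, -0.124, -0.0]
ft_force: [0.3, 0.1, -3.1]
width: 0.0275
grip_force: 45.1
```

Call:
arm_command --series '[{"claw": -1,"travel": [0,0,0.0003],"rotation": [0,0,0]},{"claw": -1,"travel": [0,0,0.0003],"rotation": [0,0,0]}]'

```text
t: 10.55
tool_pos: [0.5881, 0.0892, 0.2941]
tool_rot: [3.139, 0.124, 0.0]
ft_force: [-1.7, 0.2, 1.2]
width: 0.0275
grip_force: 45.3
```

```bash
python3 -c "
from h import *
uv()"
```

```text
t 10.55 uvz [593.26  42.76 294.08] F [-1.73  0.33  1.17] w 0.0275
```

It is seated: the board takes the load at the height predicted. I slide it toward the row.

Call:
arm_command --series '[{"claw": -1,"travel": [0,-0.002,-0.0002],"rotation": [0,0,0]},{"claw": -1,"travel": [0,-0.007,-0.0002],"rotation": [0,0,0]},{"claw": -1,"travel": [0,-0.013,-0.0002],"rotation": [0,0,0]},{"claw": -1,"travel": [0,-0.02,-0.0002],"rotation": [0,0,0]},{"claw": -1,"travel": [0,-0.027,-0.0002],"rotation": [0,0,0]},{"claw": -1,"travel": [0,-0.033,-0.0002],"rotation": [0,0,0]},{"claw": -1,"travel": [0,-0.037,-0.0002],"rotation": [0,0,0]},{"claw": -1,"travel": [0,-0.039,-0.0002],"rotation": [0,0,0]}]'

```text
t: 11.55
tool_pos: [0.585, 0.1283, 0.2941]
tool_rot: [3.139, 0.124, 0.0]
ft_force: [-0.2, -4.5, 2.2]
width: 0.0277
grip_force: 46.5
```

Call:
arm_command --series '[{"claw": -1,"travel": [0,-0.0015,0],"rotation": [0,0,0]},{"claw": -1,"travel": [0,-0.003,0],"rotation": [0,0,0]},{"claw": -1,"travel": [0,-0.0045,0],"rotation": [0,0,0]},{"claw": -1,"travel": [0,-0.006,0],"rotation": [0,0,0]},{"claw": -1,"travel": [0,-0.0075,0],"rotation": [0,0,0]},{"claw": -1,"travel": [0,-0.009,0],"rotation": [0,0,0]},{"claw": -1,"travel": [0,-0.0105,0],"rotation": [0,0,0]},{"claw": -1,"travel": [0,-0.012,0],"rotation": [0,0,0]}]'

```text
t: 12.55
tool_pos: [0.5841, 0.1397, 0.2941]
tool_rot: [3.138, 0.123, 0.0]
ft_force: [0.3, -3.3, -1.6]
width: 0.0276
grip_force: 45.9
```

Run:
```python
from h import *
uv()
im,W=cloud('scene','scene3');u=W@ex;v=W@ey;z=W[...,2]
m=(z>.08)&(z<.095)&(u>.54)&(u<.6)&(v>.1)&(v<.26);print('row v',np.percentile(v[m],[0,100]))
m=(z>.092)&(z<.1)&(u>.54)&(u<.61)&(v>.235)&(v<.31);print('panel',np.percentile(v[m],[0,2,98,100]))
m=(z>.04)&(z<.08)&(u>.54)&(u<.6)&(v>.225)&(v<.3);print('row/panel face',np.percentile(v[m],[5,50,95]))
cv2.imwrite('pics/c4.png',cv2.resize(im[180:340,250:410],None,fx=3.5,fy=3.5))
```

```text
t 12.55 uvz [593.27  93.41 294.1 ] F [ 0.04 -3.35 -1.6 ] w 0.0276
row v [0.11419426 0.25990006]
panel [0.23546362 0.25251065 0.26231189 0.26308236]
row/panel face [0.23442907 0.25991931 0.26263808]
```

View pics/c4.png

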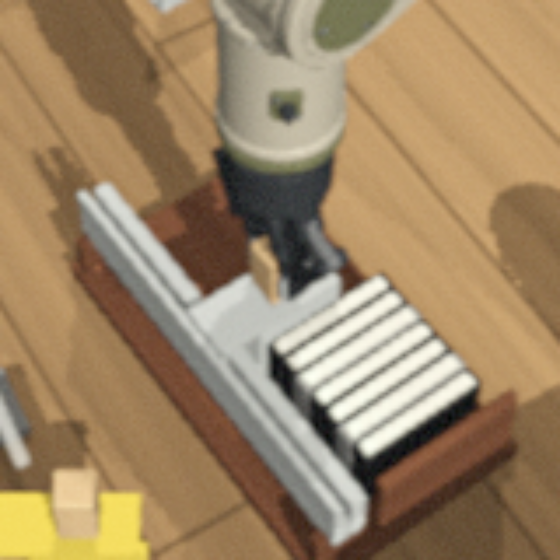

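The bookend is at the row (about (300,300) in the crop), with the hook in the slot. Panel at v≈252, so about 15 mm remain. I push on slowly.

Call:
arm_command --series '[{"claw": -1,"travel": [0,-0.0012,0],"rotation": [0,0,0]},{"claw": -1,"travel": [0,-0.0024,0],"rotation": [0,0,0]},{"claw": -1,"travel": [0,-0.0036,0],"rotation": [0,0,0]},{"claw": -1,"travel": [0,-0.0048,0],"rotation": [0,0,0]},{"claw": -1,"travel": [0,-0.006,0],"rotation": [0,0,0]},{"claw": -1,"travel": [0,-0.007,0],"rotation": [0,0,0]},{"claw": -1,"travel": [0,-0.008,0],"rotation": [0,0,0]},{"claw": -1,"travel": [0,-0.009,0],"rotation": [0,0,0]}]'

```text
t: 13.6
tool_pos: [0.5834, 0.1488, 0.2941]
tool_rot: [3.139, 0.123, 0.0]
ft_force: [0.5, -5.1, -1.1]
width: 0.0278
grip_force: 46.0
```

Call:
arm_command --series '[{"claw": -1,"travel": [0,-0.0005,0],"rotation": [0,0,0]},{"claw": -1,"travel": [0,-0.001,0],"rotation": [0,0,0]},{"claw": -1,"travel": [0,-0.0015,0],"rotation": [0,0,0]},{"claw": -1,"travel": [0,-0.002,0],"rotation": [0,0,0]}]'

```text
t: 14.1
tool_pos: [0.5832, 0.1507, 0.2941]
tool_rot: [3.139, 0.123, 0.0]
ft_force: [0.6, -6.1, 6.2]
width: 0.0274
grip_force: 46.8
```

```bash
python3 -c "
from h import *
uv()"
```

```text
t 14.1 uvz [593.27 104.5  294.1 ] F [ 0.12 -6.08  6.22] w 0.0274
```

Call:
arm_command --series '[{"claw": -1,"travel": [0,0,-0.0003],"rotation": [0,0,0]},{"claw": -1,"travel": [0,-0.0005,-0.0003],"rotation": [0,0,0]},{"claw": -1,"travel": [0,-0.001,-0.0003],"rotation": [0,0,0]}]'

```text
t: 14.48
tool_pos: [0.5831, 0.152, 0.2941]
tool_rot: [-3.139, -0.124, -0.0]
ft_force: [1.2, -3.6, -2.3]
width: 0.0278
grip_force: 45.8
```

Call:
arm_command --series '[{"claw": -1,"travel": [0,-0.0005,0],"rotation": [0,0,0]},{"claw": -1,"travel": [0,-0.001,0],"rotation": [0,0,0]}]'

```text
t: 14.72
tool_pos: [0.583, 0.1531, 0.2941]
tool_rot: [-3.139, -0.124, 0.0]
ft_force: [2.8, -3.6, -1.3]
width: 0.0275
grip_force: 45.9
```

Run:
```python
from h import *
uv();print(state()['ft_torque'])
im,W=cloud('scene','scene4');u=W@ex;v=W@ey;z=W[...,2]
m=(z>.08)&(z<.095)&(u>.54)&(u<.6)&(v>.14)&(v<.3);print('row v',np.histogram(v[m]*1000,bins=np.arange(220,270,4)))
```

```text
t 14.725 uvz [593.18 106.88 294.1 ] F [ 2.54 -3.8  -1.32] w 0.0275
[-0.92325837 -0.4082411  -0.1291505 ]
row v (array([34, 36, 38, 28, 32, 37, 36, 26, 25, 31, 52,  0]), array([220, 224, 228, 232, 236, 240, 244, 248, 252, 256, 260, 264, 268]))
```

Call:
arm_command --series '[{"claw": -1,"travel": [0.0003,-0.0005,0],"rotation": [0,0,0]},{"claw": -1,"travel": [0.0003,-0.001,0],"rotation": [0,0,0]}]'

```text
t: 15.02
tool_pos: [0.5831, 0.1541, 0.2941]
tool_rot: [-3.139, -0.124, 0.001]
ft_force: [-0.2, -3.8, -0.8]
width: 0.0275
grip_force: 46.0
```

Call:
arm_command --series '[{"claw": -1,"travel": [0,-0.0005,0],"rotation": [0,0,0]},{"claw": -1,"travel": [0,-0.001,0],"rotation": [0,0,0]}]'

```text
t: 15.28
tool_pos: [0.583, 0.155, 0.2941]
tool_rot: [3.139, 0.124, -0.001]
ft_force: [-0.1, -2.7, -1.2]
width: 0.0275
grip_force: 46.0
```

```bash
python3 -c "
from h import *
uv()"
```

```text
t 15.275 uvz [593.37 108.81 294.14] F [-0.26 -2.66 -1.16] w 0.0275
```

Call:
arm_command --series '[{"claw": -1,"travel": [0,-0.0005,0],"rotation": [0,0,0]},{"claw": -1,"travel": [0,-0.001,0],"rotation": [0,0,0]},{"claw": -1,"travel": [0,-0.0013,0],"rotation": [0,0,0]}]'

```text
t: 15.65
tool_pos: [0.583, 0.1556, 0.2942]
tool_rot: [3.138, 0.123, -0.001]
ft_force: [-0.7, -8.2, -0.6]
width: 0.0277
grip_force: 46.1
```

Call:
arm_command --series '[{"claw": -1,"travel": [0,-0.0003,0],"rotation": [0,0,0]},{"claw": -1,"travel": [0,-0.0003,0],"rotation": [0,0,0]}]'

```text
t: 15.9
tool_pos: [0.583, 0.1557, 0.2942]
tool_rot: [3.137, 0.123, -0.001]
ft_force: [-1.9, -7.8, -0.6]
width: 0.0276
grip_force: 46.0
```

Run:
```python
from h import *
uv();print(state()['ft_torque'])
im,W=cloud('scene','scene5');u=W@ex;v=W@ey;z=W[...,2]
cv2.imwrite('pics/c5.png',cv2.resize(im[210:340,280:420],None,fx=4.2,fy=4.2,interpolation=cv2.INTER_CUBIC))
```

```text
t 15.9 uvz [593.38 109.44 294.17] F [-2.49 -7.66 -0.55] w 0.0276
[-1.7881449   0.1243981  -0.10671266]
```

View pics/c5.png

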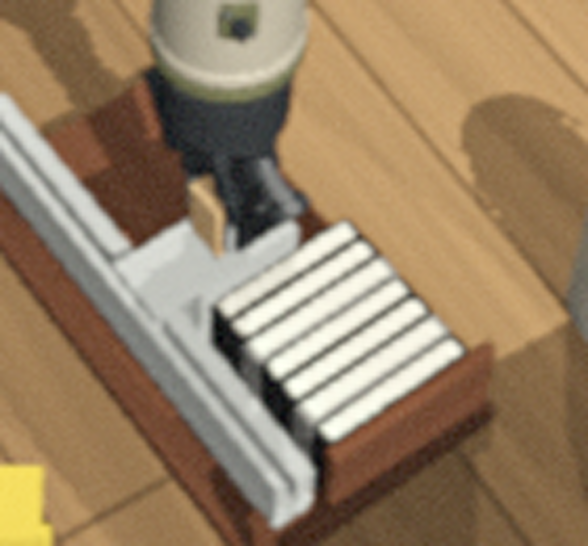

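The crop shows the row closed against the panel (~(400,420)) and the bookend against it; the advance stopped at −8 N, so this is the hard stop. I relieve the push and set the bookend down.

Call:
arm_command --series '[{"claw": -1,"travel": [0,0.0004,0],"rotation": [0,0,0]},{"claw": -1,"travel": [0,0.0008,0],"rotation": [0,0,0]},{"claw": -1,"travel": [0,0.0008,0.0002],"rotation": [0,0,0]},{"claw": -1,"travel": [0,0.0008,0.0002],"rotation": [0,0,0]}]'

```text
t: 16.45
tool_pos: [0.583, 0.1554, 0.2941]
tool_rot: [3.138, 0.123, -0.001]
ft_force: [-2.2, -6.2, 0.6]
width: 0.0272
grip_force: 46.3
```

```bash
python3 -c "
from h import *
uv();print(state()['ft_torque'])"
```

```text
t 16.45 uvz [593.39 109.15 294.14] F [-2.68 -6.05  0.6 ] w 0.0272
[-1.27714914  0.25656794 -0.12266118]
```

Call:
arm_command --series '[{"claw": -1,"travel": [-0.0001,0.0004,0],"rotation": [0,0,0]},{"claw": -1,"travel": [-0.0002,0.0006,0.0001],"rotation": [0,0,0]},{"claw": -1,"travel": [-0.0002,0.0006,0.0002],"rotation": [0,0,0]},{"claw": -1,"travel": [-0.0002,0.0006,0.0002],"rotation": [0,0,0]}]'

```text
t: 16.95
tool_pos: [0.5829, 0.1552, 0.2941]
tool_rot: [3.139, 0.124, -0.0]
ft_force: [-1.1, -3.8, 2.1]
width: 0.0275
grip_force: 46.4
```

```bash
python3 -c "
from h import *
uv();print(state()['ft_torque'])"
```

```text
t 16.95 uvz [593.3  108.95 294.1 ] F [-1.44 -3.73  2.07] w 0.0275
[-0.97244814  0.34984864 -0.06151287]
```

Call:
arm_command --series '[{"claw": -1,"travel": [0,0,0],"rotation": [0,0,0]},{"claw": -0.3,"travel": [0,0,0],"rotation": [0,0,0]},{"claw": -0.1,"travel": [0,0,0],"rotation": [0,0,0]},{"claw": 0.2,"travel": [0,0,0],"rotation": [0,0,0]},{"claw": 0.5,"travel": [0,0,0],"rotation": [0,0,0]},{"claw": 0.6,"travel": [0,0,0],"rotation": [0,0,0]},{"claw": 0.6,"travel": [0,0,0],"rotation": [0,0,0]}]' --newtons 20

```text
t: 17.82
tool_pos: [0.5829, 0.1552, 0.2939]
tool_rot: [-3.139, -0.124, -0.0]
ft_force: [-0.5, -0.3, -0.0]
width: 0.068
grip_force: 0.0
```

```bash
python3 -c "
from h import *
uv()"
```

```text
t 17.825 uvz [593.33 108.96 293.91] F [-0.49 -0.24 -0.03] w 0.068
```

Released cleanly. I lift straight up and then move back for a look.

Call:
arm_command --series '[{"claw": 0.6,"travel": [0,0,-0.01],"rotation": [0,0,0]},{"claw": 0.6,"travel": [0,0,-0.03],"rotation": [0,0,0]},{"claw": 0.6,"travel": [0,0,-0.06],"rotation": [0,0,0]},{"claw": 0.6,"travel": [0,0,-0.09],"rotation": [0,0,0]},{"claw": 0.6,"travel": [-0.02,0,-0.12],"rotation": [0,0,0]},{"claw": 0.6,"travel": [-0.06,0,-0.14],"rotation": [0,0,0]},{"claw": 0.6,"travel": [-0.1,0,-0.15],"rotation": [0,0,0]},{"claw": 0.6,"travel": [-0.12,0,-0.15],"rotation": [0,0,0]}]'

```text
t: 18.82
tool_pos: [0.462, 0.1457, 0.4474]
tool_rot: [-3.138, -0.124, -0.008]
ft_force: [0.6, 0.3, 1.3]
width: 0.0683
grip_force: 0.0
```

Run:
```python
from h import *
uv()
im,W=cloud('scene','scene6');u=W@ex;v=W@ey;z=W[...,2]
m=(z>.105)&(z<.116)&(u>.54)&(u<.64)&(v>.07)&(v<.15);print('plate',np.percentile(np.c_[u,v,z][0:0] if 0 else np.c_[u[m],v[m],z[m]],[2,50,98],axis=0).round(4))
m=(z>.15)&(z<.168)&(u>.54)&(u<.64)&(v>.07)&(v<.15);print('griptop',np.c_[u[m],v[m],z[m]].mean(0).round(4),cv2.minAreaRect((np.c_[u[m],v[m]]*1000).astype(np.float32)))
cv2.imwrite('pics/c6.png',cv2.resize(im[190:350,230:430],None,fx=3.5,fy=3.5,interpolation=cv2.INTER_CUBIC))
```

```text
t 18.825 uvz [471.97 109.03 447.43] F [0.65 0.25 1.26] w 0.0683
plate [[0.5543 0.0891 0.1064]
 [0.61   0.1178 0.1116]
 [0.6391 0.1336 0.1152]]
griptop [0.5954 0.1104 0.1599] ((594.9288330078125, 108.18775177001953), (31.397573471069336, 28.88616180419922), 89.40457916259766)
```

View pics/c6.png

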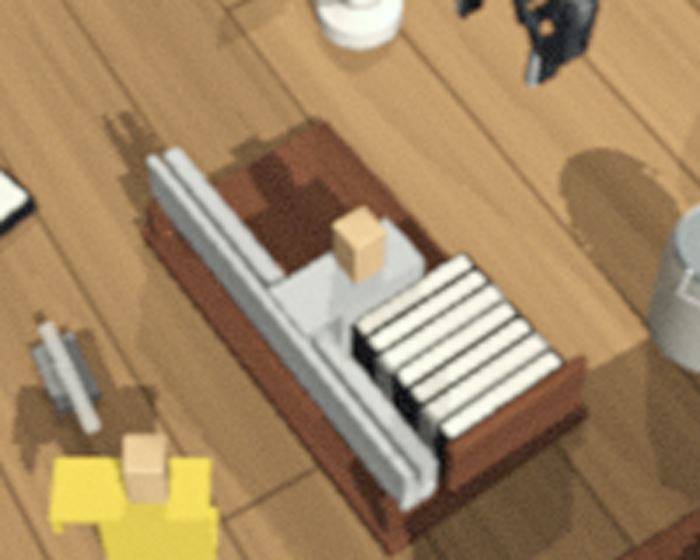

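The bookend stands upright with its plate at 0.112 m, as expected when seated. Its hook is behind the lip, it rests against the closed row, and the gripper is clear.

```bash
python3 -c "
from station import *
print(hand_in())"
```

```text
the job is handed in; nothing more can be done
None
```

The bookend hangs on the rail, standing upright on the board with its hook behind the lip and the cases pushed home against the end panel; I let go of it and handed the job in at about 19 s.

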